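Put the mouthpiece away and shut the parts case

TASK

Stand the black mouthpiece upright in the empty blue collar inside the open aluminium case. Then push the leaning lid gently just past upright, let go and let it swing down untouched by its own weight. Last, press the lid slowly down over the red stud until it is fully shut and hold it there for a second with about 10 N; never put 25 N on the lid, and leave the oil bottle, the cork jar and the brass ring where they are.

Things in the scene. Friction and masses are not known exactly. Their poses are not given: they have to be found in the camera images.
- mouthpiece_mid (a point): centre (half-way up, on the axis) of the black mouthpiece: a loose upright round part 80 mm high, 26 mm across from its flat foot up to 58 mm, then tapering to 17 mm at the top; 60 g. It stands on the table; local z is up along its axis.
- collar (a point): centre of the empty blue collar at its foot, on the case's inner floor (6 mm above the table); on the case's axes it lies at (-45, -5, 6) mm. The collar is a ring 20 mm high, 44 mm outside and 36 mm inside diameter; nothing else stands within 35 mm of its outside.
- case: open aluminium-edged black case, fixed to the bench, 230 mm (its x) by 180 mm (its y) by 100 mm high, walls 10 mm; origin at the centre of its underside. The lid's hinge runs along its x on the rim at y = +90 mm; the front, with handle and red stud, is at y = -90 mm.
- case_hinge (a point): middle of the lid's hinge line, at (0, 90, 100) mm on the case's axes; the hinge line runs along the case's x.
- lid (a joint): lid angle: 0 shut, 1.571 upright; starts leaning back at 1.85 to 1.99 and soon settles on its stop at 2.0. The hinge is softly damped: from just past upright it takes about 1 to 2 s to swing down and rests on the stud at about 0.045. Be clear of it before it is below 0.95. Push slowly, 0.05 m/s or less: a few N are enough, hard knocks pass 25 N.
- lid_edge (a point): middle of the lid's free edge on its outer face, the face to push (to the case's +y when open, on top when shut). Flat plate 230 mm along the hinge, 180 mm from hinge to edge, 10 mm thick, 0.28 to 0.44 kg; shut, its top is 110 mm above the table; edge 264 mm high at 2.0 rad, 280 upright. Push with the fingertips 15 to 25 mm below the edge: lower, the edge can wedge under a gripper's wider upper parts.
- stud (a joint): how far the red closing stud is pressed in: 0 to 0.008 m (home), starts at 0. It does not spring back. The lid's weight does not move it; pressed through the lid above it, it starts to yield at about 4 to 5 N, and resists speed with a further 0.5 N per mm/s, so it must be pressed slowly (about 10 mm/s or less); at the end the lid meets a hard stop and force climbs fast.
- stud_top (a point): top of the red stud, an 8 mm pin in the middle of the case's front rim, at (0, -85, 108) mm on the case's axes when up. The shut lid covers it.
- ligature: bystander: brass ring 32 mm across, 38 mm high, standing in the other blue collar in the case, 105 mm along the case's +x from the empty collar; origin at the centre of its underside.
- oil: bystander: amber oil bottle with red cap, 34 mm across, 85 mm high; origin at its foot.
- corks: bystander: cork-brown jar with yellow lid, 48 mm across, 60 mm high; origin at its foot.
Mind the look-alikes: they are no part of the job. Of the things that look like the part that bears mouthpiece_mid, take the one that is nearest to the robot's base at the start.

How it is judged:
On the way, in this order (a step that is already met when the one before it is completed fails the run):
1. the mouthpiece stands in the empty collar, released, with the lid still open (horizontal distance between mouthpiece_mid and collar below 0.009 m and angle between mouthpiece_mid's own z axis and vertical below 0.15 rad and z of mouthpiece_mid in the frame of collar below 0.045 m and linear speed of mouthpiece below 0.02 m/s and contact force between each of the fingers, the arm and mouthpiece below 0.05 N and value of joint lid above 1.6 rad), for 0.2 s.
2. the lid, pushed past upright, swings down untouched (value of joint lid between 0.12 and 0.95 rad and not (contact force between any of the fingers, the arm and lid above 0.05 N)), for 0.1 s.
3. the lid has come to rest on the red stud by itself, untouched (value of joint lid between 0.02 and 0.07 rad and not (contact force between any of the fingers, the arm and lid above 0.05 N)), for 0.1 s.
4. the shut lid is held down with 7 to 14 N for half a second (value of joint lid below 0.012 rad and value of joint stud above 0.0068 m and contact force between the fingers and lid between 7 and 14 N), for 0.5 s.
At the end, for the whole second after the job is handed in: The lid is shut (within 0.012 rad) at rest, the red stud pressed down by at least 6.8 of its 8 mm, nothing touching the lid from outside; the mouthpiece stands in the collar (axis within 9 mm of the collar's, within 0.15 rad of upright, its foot on the case floor within 5 mm) (value of joint lid below 0.012 rad and value of joint stud above 0.0068 m and horizontal distance between mouthpiece_mid and collar below 0.009 m and angle between mouthpiece_mid's own z axis and vertical below 0.15 rad and z of mouthpiece_mid in the frame of collar below 0.045 m and linear speed of mouthpiece below 0.02 m/s and not (contact force between any of the fingers, the arm and lid above 0.05 N) and velocity of joint lid below 0.02 rad/s).
It fails at once if the lid is pushed or pressed with more than 25 N (contact force between any of the fingers, the arm and lid above 25 N).
It fails at once if the robot touches the lid while it is swinging down (lid between 0.95 and 0.15 rad) (value of joint lid between 0.15 and 0.95 rad and contact force between any of the fingers, the arm and lid above 0.3 N).
It fails at once if a bystander is moved by more than 25 mm (distance of any of oil, corks, ligature from where it was at the start of the episode above 0.025 m).
It also fails if it takes over 70 s, if anything falls off the work surface, if the arm or the gripper's body presses on something with over 40 N, if the wrist force passes 120 N, or if a joint passes its speed limit or range.

ROBOT

A 7-joint arm with a two-finger parallel gripper is mounted at the origin on the work surface. World frame = base frame: x ahead of the robot, y to its left, z up, the work surface at z = 0. Lengths are in m, angles in rad, forces in N, time in s.
With the tool pointing down it reaches from about 0.425 to 0.875 m from the base axis. Payload 4.7 kg.
Tool frame: the origin (TCP) lies midway between the tips of the shut fingers; the grasp point (between the pads) lies 19 mm behind it; z points along the fingers, y is the direction in which the jaws open and shut (so a half turn about z gives the same grasp; the last joint's range is limited). The gripper opens to 87 mm and grips with 3 to 60 N. Pads are 19 mm wide; open, the fingers measure 117 mm over their backs; the gripper's body (75 mm by 190 mm) begins 51 mm behind the grasp point.
Start: joints at [-1.095, 0.321, -0.07, 1.45, 0.023, 1.371, -0.057], TCP at [0.29, 0.582, 0.223] pointing down, gripper open.
Joint ranges: [-2.86, 2.86], [-0.3, 2.09], [-1.38, 1.24], [0.06, 2.45], [-1.56, 4.7], [0.09, 2.05], [-2.69, 2.69]. Speed limits (rad/s): [2.57, 2.57, 3.14, 3.14, 3.14, 3.14, 3.14].

INTERFACE

Orientations are given as a rotation vector (axis times angle).
In Python, from bench import get_state, eyes, job gives the robot as it stands. The module is installed in compiled form; this text tells all that it offers.
- The arm moves only by the shell command python3 -m jog 'ROWS' [FORCE]. ROWS is JSON, a list that holds one entry, the list of rows, each a list of 5 numbers: the opening, from 0 (shut) to 1 (fully open), then the shift along the tool's x, y, z in units of 40 mm (1.0 is 40 mm), then the turn about the tool's z in units of 5 degrees (1.0 is 5 degrees). In form: [[[jaw, dx, dy, dz, turn], ...]]. A call has 1 to 10 rows; each row shifts and turns the commanded pose from where the row before left it, along the tool's axes as they then stand; what a row does not reach is not made up. A row lasts 1/8 s, in which the tool goes at most 62.5 mm and 10.7 degrees, less where a joint would pass 70% of its speed; a pose out of reach is approached as far as the arm can. A call is refused whole if a number of a shift passes 1 or a number of a turn 1, either way. A call with a gripper value outside its range is refused whole. The fingers move at their own pace and stop on an object; FORCE is the grip in N (left out, the last holds). Time passes only in rows, so rows that do not move let the fingers close. It gives the time, the measured TCP pose, the force and the opening at its end, in the units of the state.
- get_state(): the state, without advancing time (a new reading comes with each control period).
- eyes.get_image(name): name is "scene" or "top" or "wrist"; returns (picture, depth): 480x640x3 uint8, red, green, blue; 480x640 float32, m along the optical axis (not along the pixel's ray), 0 where there is no reading.
- eyes.camera_params(name): a dict with "camera_matrix" (3x3 intrinsics, pixels), "pose" (4x4, takes a point from camera to world coordinates); the wrist camera has in their place "mount" (4x4, takes a point from camera to tool coordinates, whose origin is the TCP and whose axes are the flange's). Camera axes: x right, y down, z forward; pixel columns grow to the right and rows downward; lengths in m; the calibration is good to about 2 mm. A picture is of the moment at which its call begins: read the wrist's pose just before it. camera_params takes no time and is no camera call.
- job.close_job(): hands the job in, once; it reports no verdict.
The state is a dict: "time": time; "joint_positions": joint angles; "qd": joint speeds; "joint_torque": joint torques, N m; "position": TCP position; "tool_rot": TCP orientation; "ft_force": force on the tool from outside, world axes, zero at the start; "torque": the same for the moment, N m; "grip_width": opening from 0.0 (shut) to 1.0 (fully open).
Only numpy, scipy, OpenCV 4.12 (cv2) and the standard library are available. Lean on these libraries where they do the work, as an engineer would, in place of code of your own. Each camera call takes 0.05 s, during which the arm holds its last target. There are 200 camera calls.

## Working session

There is one attempt and no reset: what is moved stays moved. The work goes in short steps, Python scripts to look and compute and a shell command to move; the robot and the scene stay as the last step left them, time stands still between calls to the robot, and variables do not carry over. Pictures are saved under pics/ and viewed, about 8 in all and at most 12, crops included, and the job is handed in when it is done.

```bash
mkdir -p pics
cat > h.py <<'E'
import numpy as np, cv2
from scipy.spatial.transform import Rotation as R
from bench import get_state, eyes, job
def grab(n):
    s=get_state(); im,d=eyes.get_image(n); p=eyes.camera_params(n)
    K=np.array(p["camera_matrix"])
    if n=="wrist":
        T=np.eye(4);T[:3,:3]=R.from_rotvec(s["tool_rot"]).as_matrix();T[:3,3]=s["position"];T=T@np.array(p["mount"])
    else: T=np.array(p["pose"])
    return im,d,K,T
def pts(d,K,T):
    v,u=np.mgrid[:d.shape[0],:d.shape[1]]
    P=np.stack([(u-K[0,2])/K[0,0]*d,(v-K[1,2])/K[1,1]*d,d],-1)
    return P@T[:3,:3].T+T[:3,3]
def ray(u,v,z,K,T):
    r=T[:3,:3]@np.array([(u-K[0,2])/K[0,0],(v-K[1,2])/K[1,1],1]);return T[:3,3]+r*(z-T[2,3])/r[2]
def tool(dp):
    "world shift -> tool-axis units of 40mm"
    return R.from_rotvec(get_state()["tool_rot"]).as_matrix().T@np.array(dp)/0.04
E
python3 - <<'E'
from h import *
s=get_state();print(s)
print(R.from_rotvec(s["tool_rot"]).as_matrix().round(3))
for n in("scene","top"):
    im,d,K,T=grab(n);np.savez(f"pics/{n}0.npz",im=im,d=d,K=K,T=T)
    cv2.imwrite(f"pics/{n}0.png",im[...,::-1]);print(n,K,T.round(3))
E
```

```text
{'time': 0.0, 'joint_positions': array([-1.09488098,  0.3218174 , -0.07007571,  1.45167236,  0.02264761,
        1.37076266, -0.05688442]), 'qd': array([-2.44769713e-04,  4.49357736e-04, -1.35176947e-03, -3.03340258e-05,
        1.42176146e-04, -2.57197034e-03, -1.71097042e-03]), 'joint_torque': array([-1.49825128e-04, -4.91297185e+01, -4.03919024e-01, -3.12520730e+01,
       -6.38848683e-02,  4.39469505e-02,  1.77060856e-04]), 'position': array([0.28944728, 0.58139397, 0.2214664 ]), 'tool_rot': array([-7.18851139e-01, -3.05794964e+00,  2.90807730e-03]), 'ft_force': array([0.02412113, 0.24731828, 0.10255815]), 'torque': array([-0.04078895,  0.00685831, -0.01303902]), 'grip_width': 1.0003716789387036}
[[-0.895  0.446 -0.001]
 [ 0.446  0.895 -0.002]
 [-0.    -0.002 -1.   ]]
scene [[620.76063824   0.         323.18444558]
 [  0.         620.76063824 237.63159205]
 [  0.           0.           1.        ]] [[-0.78   0.347 -0.521  1.115]
 [ 0.626  0.457 -0.632  0.613]
 [ 0.019 -0.819 -0.573  0.721]
 [ 0.     0.     0.     1.   ]]
top [[546.23102571   0.         313.36840495]
 [  0.         546.23102571 241.37054238]
 [  0.           0.           1.        ]] [[ 0.016 -0.987  0.161  0.4  ]
 [-1.    -0.016  0.003 -0.061]
 [ 0.    -0.161 -0.987  1.156]
 [ 0.     0.     0.     1.   ]]
```

View pics/scene0.png

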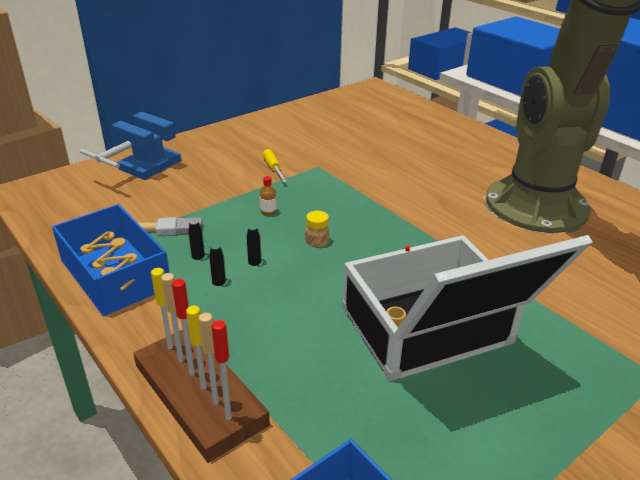

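View pics/top0.png

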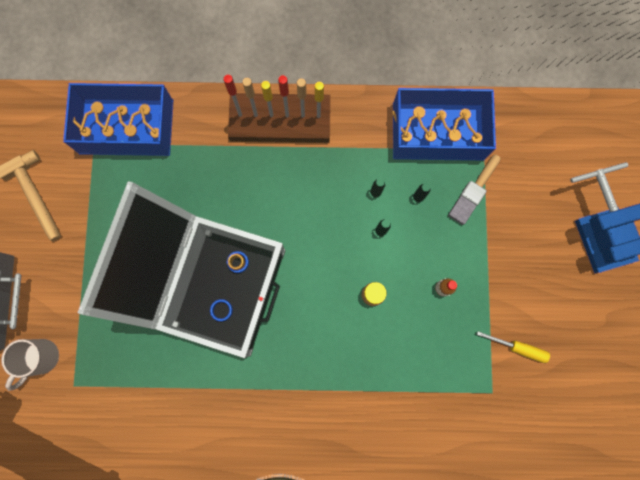

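Scene: three black mouthpieces near (196,240), (217,265) and (254,246), with the case on the right. Top: mouthpieces at (377,188), (421,193) and (382,229). The empty collar is at (221,310), the brass ring's collar at (236,262), the stud at (262,299), oil at (446,287) and corks at (375,294). Next I measure them.

Run:
```python
from h import *
def ld(n):
    z=np.load(f"pics/{n}0.npz");return z["im"],z["d"],z["K"],z["T"]
im,d,K,T=ld("top");P=pts(d,K,T)
m=((im.max(2)<60)&(P[...,2]>0.03)&(P[...,2]<.1)&(P[...,1]<0)).astype(np.uint8)
n,l,st,c=cv2.connectedComponentsWithStats(m)
for i in range(1,n):
    if st[i,4]>25:
        Q=P[l==i];t=Q[Q[:,2]>Q[:,2].max()-.006]
        print("black",c[i].round(),st[i,4],"zmax",Q[:,2].max().round(3),"top xy",t.mean(0).round(3),np.hypot(*t.mean(0)[:2]).round(3))
hsv=cv2.cvtColor(im,cv2.COLOR_RGB2HSV)
def blob(name,m,mn=10):
    n,l,st,c=cv2.connectedComponentsWithStats(m.astype(np.uint8))
    for i in range(1,n):
        if st[i,4]>=mn: print(name,c[i].round(1),st[i],P[l==i].mean(0).round(4),P[l==i][:,2].max().round(3))
roi=np.zeros(m.shape,bool);roi[200:370,150:480]=1
blob("blue",roi&(hsv[...,0]>100)&(hsv[...,0]<130)&(hsv[...,1]>120)&(hsv[...,2]>80))
blob("red",roi&((hsv[...,0]<8)|(hsv[...,0]>172))&(hsv[...,1]>150)&(hsv[...,2]>90),4)
blob("yel",roi&(hsv[...,0]>20)&(hsv[...,0]<35)&(hsv[...,1]>150)&(hsv[...,2]>130))
# rim of the case: points at z~0.1
r=(abs(P[...,2]-.1)<.006)&roi&(np.arange(640)[None]<300)
xy=P[r][:,:2].astype(np.float32);rect=cv2.minAreaRect(xy*1000);print("rim",len(xy),rect);print(cv2.boxPoints(rect).round(1))
for n in("scene","top"):
  im=ld(n)[0];c=im[210:300,160:280] if n=="scene" else im[170:250,350:450]
  cv2.imwrite(f"pics/crop_{n}.png",cv2.resize(c,None,fx=5,fy=5,interpolation=cv2.INTER_CUBIC)[...,::-1])
im,d,K,T=ld("scene");P2=pts(d,K,T)
m=((im.max(2)<60)&(P2[...,2]>0.01)&(P2[...,2]<.1)&(P2[...,1]<0)).astype(np.uint8);n,l,st,c=cv2.connectedComponentsWithStats(m)
for i in range(1,n):
    if st[i,4]>100:
        Q=P2[l==i];print("scene black",c[i].round(),st[i],np.median(Q,0).round(3),Q[:,2].max().round(3))
```

```text
black [376. 189.] 86 zmax 0.079 top xy [ 0.693 -0.187  0.076] 0.718
black [421. 193.] 97 zmax 0.08 top xy [ 0.683 -0.279  0.076] 0.738
black [381. 229.] 73 zmax 0.081 top xy [ 0.605 -0.203  0.078] 0.638
blue [241.  262.3] [228 251  21  22 125] [0.538  0.0927 0.0218] 0.032
blue [220.7 309.8] [210 299  23  23 229] [0.4388 0.1313 0.0202] 0.034
red [451.5 284.8] [447 281  10   9  71] [ 0.4911 -0.3265  0.1007] 1.156
red [260.2 298.4] [259 298   3   2   5] [0.4586 0.0418 0.1085] 0.11
yel [374.6 293. ] [364 283  22  22 371] [ 0.4754 -0.1814  0.0665] 1.156
rim 2377 ((483.37872314453125, 123.88554382324219), (184.11463928222656, 230.16949462890625), 73.43739318847656)
[[346.8  68.5]
 [567.4   2.8]
 [619.9 179.3]
 [399.3 244.9]]
scene black [383.   6.] [378   0  10  15 118] [-0.742 -1.288  0.04 ] 0.069
scene black [518. 180.] [512 167  14  22 123] [ 0.061 -0.02   0.072] 0.083
scene black [196. 239.] [189 223  15  33 382] [ 0.695 -0.274  0.045] 0.079
scene black [253. 245.] [247 229  14  33 377] [ 0.62  -0.192  0.045] 0.08
scene black [217. 265.] [210 248  15  34 411] [ 0.704 -0.181  0.046] 0.078
```

View pics/crop_top.png

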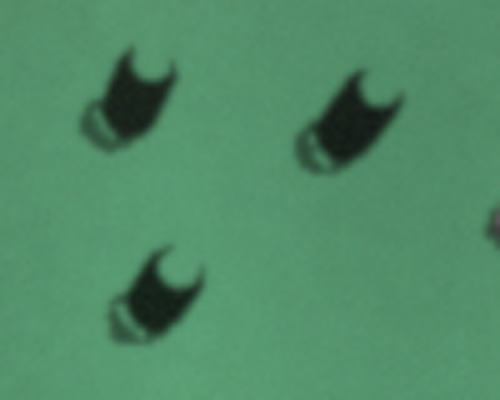

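The three candidates in top pixels are (377,188), (421,193) and (382,229). They lie 0.718, 0.738 and 0.638 m from the base, so (382,229) is the one meant, at about (0.61,-0.203). The crop shows it as the lowest and leftmost of the three. The case fit agrees with the collar and stud measurements to about 1 mm. First I raise the arm and turn it onto the case axes.

```bash
python3 -m jog '[[[1,0,0,-0.4,1],[1,0,0,-0.4,1],[1,0,0,-0.4,1],[1,0,0,-0.4,1],[1,0,0,-0.4,1],[1,0,0,-0.4,1],[1,0,0,-0.4,1],[1,0,0,-0.4,1],[1,0,0,-0.4,1],[1,0,0,-0.4,1]]]'
python3 -m jog '[[[1,0,0,0,1],[1,0,0,0,1],[1,0,0,0,1],[1,0,0,0,1],[1,0,0,0,1],[1,0,0,0,1]]]'
python3 -c "
from h import *
print(tool(np.array([.61,-.203,.25])-get_state()['position']));print(np.array(eyes.camera_params('wrist')['mount']).round(3))"
```

```text
time: 1.35
position: [0.2896, 0.5818, 0.3824]
tool_rot: [1.947, 2.465, -0.002]
ft_force: [0.0, -0.5, -0.5]
grip_width: 0.999
time: 2.1
position: [0.2895, 0.5818, 0.3819]
tool_rot: [2.519, 1.877, -0.002]
ft_force: [-0.6, 0.5, 0.9]
grip_width: 0.999
[-16.50397639  13.28921276   3.31482274]
[[ 0.001 -0.953 -0.303  0.084]
 [ 1.     0.001  0.    -0.001]
 [ 0.    -0.303  0.953 -0.163]
 [ 0.     0.     0.     1.   ]]
```

```bash
python3 -m jog '[[[1,-1,0.8,0,0],[1,-1,0.8,0,0],[1,-1,0.8,0,0],[1,-1,0.8,0,0],[1,-1,0.8,0,0],[1,-1,0.8,0,0],[1,-1,0.8,0,0],[1,-1,0.8,0,0],[1,-1,0.8,0,0],[1,-1,0.8,0,0]]]'
python3 -m jog '[[[0.55,-1,0.8,0,0],[0.55,-1,0.8,0,0],[0.55,-1,0.8,0.5,0],[0.55,-1,0.8,0.5,0],[0.55,-1,0.8,0.5,0],[0.55,-1,0.8,0.5,0],[0.55,-0.5,0.5,0.8,0],[0.55,0,0,0.5,0],[0.55,0,0,0,0]]]'
cat > mp.py <<'E'
from h import *
im,d,K,T=grab("wrist");P=pts(d,K,T)
cv2.imwrite("pics/w1.png",im[...,::-1])
m=((im.max(2)<70)&(P[...,2]>0.008)&(P[...,2]<.09)).astype(np.uint8)
n,l,st,c=cv2.connectedComponentsWithStats(m)
for i in range(1,n):
    if st[i,4]>150:
        Q=P[l==i];t=Q[Q[:,2]>.074];b=Q[(Q[:,2]>.03)&(Q[:,2]<.056)]
        print(c[i].round(),st[i],Q[:,2].max().round(3),"top",t.mean(0).round(4) if len(t) else None)
        if len(b)>20:
            # least-squares circle of body
            A=np.c_[2*b[:,:2],np.ones(len(b))];s=np.linalg.lstsq(A,(b[:,:2]**2).sum(1),rcond=None)[0]
            print("  body circ",s[:2].round(4),"r",np.sqrt(s[2]+s[:2]@s[:2]).round(4),"extents",b.min(0).round(3),b.max(0).round(3))
print(get_state()["position"])
E
python3 mp.py
```

```text
time: 3.35
position: [0.4834, 0.1059, 0.3823]
tool_rot: [-2.516, -1.881, 0.0]
ft_force: [0.8, 0.1, 0.3]
grip_width: 1.001
time: 4.47
position: [0.6119, -0.2002, 0.2485]
tool_rot: [-2.513, -1.879, 0.003]
ft_force: [-0.2, 1.1, 0.9]
grip_width: 0.551
[55.  5.] [   2    0  103   12 1106] 0.058 top None
  body circ [0.4565 0.0265] r 0.0231 extents [0.417 0.008 0.049] [0.493 0.035 0.056]
[512.  11.] [497   0  82  26 344] 0.03 top None
[408. 171.] [394 157  37  34 631] 0.08 top [ 0.696  -0.1868  0.0763]
  body circ [ 0.7    -0.1917] r 0.0127 extents [ 0.687 -0.196  0.03 ] [ 0.706 -0.179  0.056]
[327. 205.] [314 192  27  32 529] 0.08 top [ 0.6165 -0.1969  0.0765]
  body circ [ 0.6148 -0.2026] r 0.0127 extents [ 0.604 -0.199  0.03 ] [ 0.627 -0.189  0.056]
[422. 264.] [406 245  37  43 850] 0.081 top [ 0.689  -0.2781  0.0769]
  body circ [ 0.691  -0.2844] r 0.0126 extents [ 0.678 -0.284  0.03 ] [ 0.701 -0.271  0.056]
[ 0.61274113 -0.20006494  0.25027135]
```

View pics/w1.png

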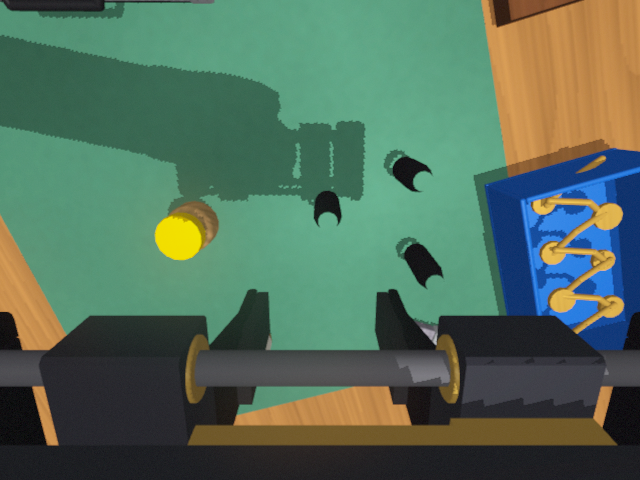

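The wrist view shows the target at (327,205). Its fitted centre is (0.6148,-0.2026) with a radius of 12.7 mm, which matches 13 mm. It lies between the fingers' columns, so I descend and grip it.

```bash
python3 -m jog '[[[0.55,-0.05,0.06,1,0],[0.55,0,0,1,0],[0.55,0,0,1,0],[0.55,0,0,1,0],[0.55,0,0,0.8,0],[0.55,0,0,0.4,0],[0.55,0,0,0.28,0],[0.55,0,0,0,0]]]' 15
python3 -m jog '[[[0.1,0,0,0,0],[0.1,0,0,0,0],[0.1,0,0,0,0],[0.1,0,0,0,0],[0.1,0,0,0,0],[0.1,0,0,0,0]]]' 15
```

```text
time: 5.52
position: [0.615, -0.204, 0.0319]
tool_rot: [2.516, 1.881, 0.001]
ft_force: [-0.5, 0.2, 0.1]
grip_width: 0.551
time: 6.28
position: [0.6149, -0.2045, 0.0319]
tool_rot: [2.516, 1.88, 0.001]
ft_force: [-1.0, 0.3, 4.4]
grip_width: 0.293
```

```bash
python3 -m jog '[[[0.1,0,0,-0.4,0],[0.1,0,0,-1,0],[0.1,0,0,-1,0],[0.1,0,0,-1,0],[0.1,0,0,-1,0],[0.1,0.4,-0.4,0,0],[0.1,0.8,-0.8,0,0],[0.1,0.9,-0.9,0,0],[0.1,0.9,-0.9,0,0],[0.1,0.9,-0.9,0,0]]]'
python3 -m jog '[[[0.1,0.9,-0.9,0,0],[0.1,0.9,-0.8,0,0],[0.1,0.7,-0.7,0,0],[0.1,0.36,-0.3,0,0],[0.1,0,0,0,0],[0.1,0,0,0,0]]]'
python3 - <<'E'
from h import *
s=get_state();print(s["position"],s["grip_width"],tool(np.array([.4388,.1295,.05])-s["position"]))
im,d,K,T=grab("wrist");P=pts(d,K,T);cv2.imwrite("pics/w2.png",im[...,::-1])
h=cv2.cvtColor(im,cv2.COLOR_RGB2HSV)
m=((h[...,0]>100)&(h[...,0]<130)&(h[...,1]>120)&(h[...,2]>60)&(P[...,2]<.06)).astype(np.uint8)
n,l,st,c=cv2.connectedComponentsWithStats(m)
for i in range(1,n):
    if st[i,4]>60:
        Q=P[l==i];q=Q[abs(Q[:,2]-.026)<.004];print(c[i].round(),st[i],len(q))
        if len(q)>10:print("   bbox/circle",cv2.minEnclosingCircle((q[:,:2]*1000).astype(np.float32)))
E
```

```text
time: 7.52
position: [0.5081, -0.0094, 0.2078]
tool_rot: [-2.517, -1.88, -0.001]
ft_force: [0.3, 0.6, -0.6]
grip_width: 0.29
time: 8.28
position: [0.4385, 0.1285, 0.2076]
tool_rot: [2.518, 1.878, 0.0]
ft_force: [0.1, -0.1, -0.6]
grip_width: 0.293
[0.43847641 0.12846606 0.20758536] 0.29301934751928754 [ 2.77155419e-02 -1.37457786e-03  3.93962930e+00]
[322. 213.] [ 297  186   51   52 1095] 689
   bbox/circle ((438.7749938964844, 130.30514526367188), 21.8590145111084)
[432. 205.] [412 186  55  53 779] 475
   bbox/circle ((539.2421264648438, 100.4541244506836), 21.92466163635254)
```

View pics/w2.png

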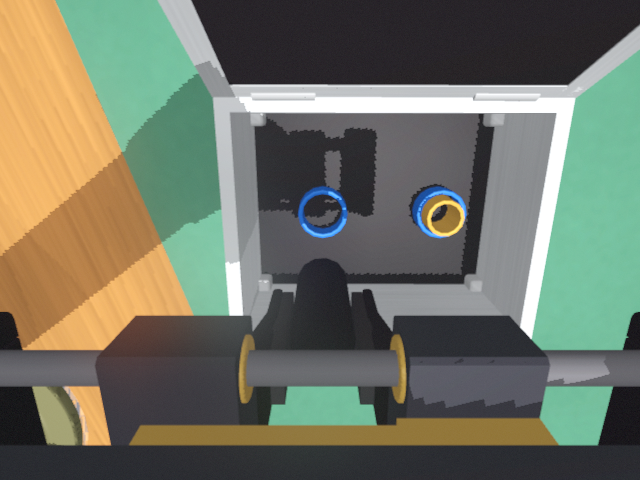

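The wrist view shows the empty collar at (322,213), with a fitted centre of (0.4388,0.1303) and the expected 22 mm radius. The part hangs straight between the pads. Next I lower it.

```bash
python3 -m jog '[[[0.1,0.02,0,0.7,0],[0.1,0,0,0.8,0],[0.1,0,0,0.8,0],[0.1,0,0,0.6,0],[0.1,0,0,0.4,0],[0.1,0,0,0.3,0],[0.1,0,0,0.2,0],[0.1,0,0,0.2,0],[0.1,0,0,0.15,0],[0.1,0,0,0,0]]]'
```

```text
time: 9.57
position: [0.4381, 0.1305, 0.0411]
tool_rot: [-2.516, -1.881, 0.001]
ft_force: [0.2, -0.6, -0.4]
grip_width: 0.292
```

```bash
python3 -m jog '[[[0.1,0,0,0.04,0],[0.1,0,0,0.03,0],[0.1,0,0,0,0],[0.55,0,0,0,0],[0.55,0,0,0,0],[0.55,0,0,0,0],[0.55,0,0,0,0]]]'
python3 -m jog '[[[0.55,0,0,-0.3,0],[0.55,0,0,-0.6,0],[0.55,0,0,-1,0],[0.55,0,0,-1,0],[0.55,0,0,-1,0],[0.55,0,0,-1,0],[0.55,0,0,-1,0],[0.55,0,0,0,0],[0.55,0,0,0,0]]]'
python3 - <<'E'
from h import *
s=get_state();print(s["position"])
im,d,K,T=grab("wrist");P=pts(d,K,T);cv2.imwrite("pics/w3.png",im[...,::-1])
# body of the mouthpiece near the collar
m=(im.max(2)<90)&(np.hypot(P[...,0]-.4388,P[...,1]-.1308)<.022)&(P[...,2]>.03)
for a,b in((.03,.045),(.045,.062),(.08,.1)):
    Q=P[m&(P[...,2]>a)&(P[...,2]<b)]
    if len(Q)<20: print(a,len(Q));continue
    A=np.c_[2*Q[:,:2],np.ones(len(Q))];c=np.linalg.lstsq(A,(Q[:,:2]**2).sum(1),rcond=None)[0]
    print(a,len(Q),c[:2].round(4),np.sqrt(c[2]+c[:2]@c[:2]).round(4),Q.mean(0).round(4),"zmax",Q[:,2].max())
# lid: plane points -> angle. case axes
C=np.array([.4834,.1239,0]);cx=np.array([.958,-.285,0]);cy=np.array([.285,.958,0])
im,d,K,T=grab("top");P=pts(d,K,T)-C
y=P@cy;x=P@cx;z=P[...,2];k=(abs(x)<100e-3)&(y>.1)&(y<.2)&(z>.13)&(z<.29)
f=np.polyfit(y[k],z[k],1);print("lid",k.sum(),np.pi+np.arctan(f[0]),"top z",z[k].max(),y[k].max())
E
```

```text
time: 10.45
position: [0.4383, 0.1305, 0.0386]
tool_rot: [-2.517, -1.881, -0.0]
ft_force: [0.2, -0.8, 1.4]
grip_width: 0.544
time: 11.58
position: [0.438, 0.1303, 0.2746]
tool_rot: [-2.517, -1.88, -0.0]
ft_force: [0.4, -1.1, -0.9]
grip_width: 0.55
[0.43800077 0.13029923 0.27458805]
0.03 58 [0.4383 0.1322] 0.0128 [0.4413 0.1423 0.0376] zmax 0.04488435372269056
0.045 72 [0.4383 0.1323] 0.0128 [0.4407 0.1424 0.0533] zmax 0.061722116749174105
0.08 80 [0.4383 0.1326] 0.0089 [0.4406 0.1382 0.0834] zmax 0.08741194966593269
lid 2548 4.264642426841748 top z 0.2703563841190375 0.17427863751467051
```

View pics/w3.png

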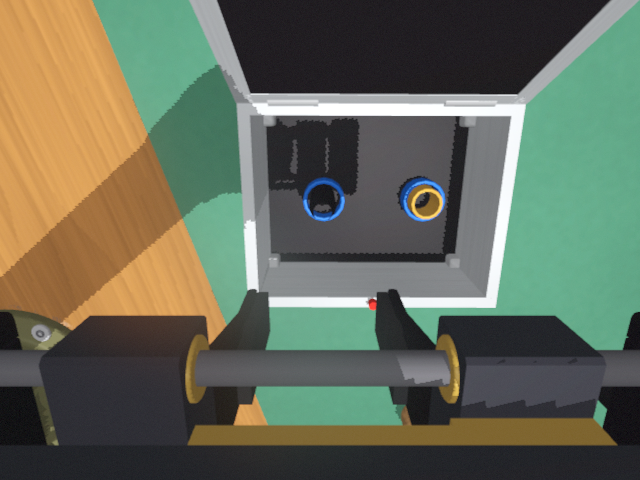

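The part stands in its collar: top at 0.087 m, fitted axis (0.4383,0.1323), about 1–2 mm off centre and upright. The lid measures about 2.0 rad. The picture also shows the ring untouched at (426,202). I go up and over to a point behind the lid with the jaws shut.

```bash
python3 -m jog '[[[0,0,0,-0.9,0],[0,0,0,-1,0],[0,0,0,-1,0],[0,0.5,0.2,0,0],[0,0.9,0.2,0,0],[0,0.9,0.2,0,0],[0,0.9,0.2,0,0],[0,0.9,0.2,0,0],[0,0.9,0.13,0,0],[0,0.6,0,0,0]]]'
python3 -m jog '[[[0,0,0,0,0],[0,0,0,0.6,0],[0,0,0,0.8,0],[0,0,0,0.8,0],[0,0,0,0.8,0],[0,0,0,0.4,0],[0,0,0,0.2,0],[0,0,0,0,0],[0,0,0,0,0]]]'
cat > lid.py <<'E'
from h import *
C=np.array([.4834,.1239,0]);cx=np.array([.958,-.285,0]);cy=np.array([.285,.958,0])
s=get_state();p=s["position"]-C
print("t",round(s["time"],2),"tcp case",(p@cx).round(4),(p@cy).round(4),p[2].round(4),"F y,z",(s["ft_force"]@cy).round(2),s["ft_force"][2].round(2))
im,d,K,T=grab("scene");cv2.imwrite("pics/s_last.png",im[...,::-1]);P=pts(d,K,T)-C
x,y,z=P@cx,P@cy,P[...,2]
# outer face strip clear of the gripper
k=(abs(x)<.11)&(abs(x)>.0)&(y<.2)&(y>-.12)&(z>.12)&(z<.29)&(im.max(2)>0)
print("scene n",k.sum())
for a in((.13,.15),(.17,.19),(.21,.23),(.24,.26)):
    q=k&(z>a[0])&(z<a[1])&(x<-.06)|(k&(z>a[0])&(z<a[1])&(x>.06));print(a,q.sum(),np.median(y[q]).round(4) if q.sum() else None,(y[q].max().round(4) if q.sum() else None))
E
python3 lid.py
```

```text
time: 12.92
position: [0.5451, 0.334, 0.3882]
tool_rot: [2.516, 1.881, -0.005]
ft_force: [-0.3, -0.6, 0.3]
grip_width: 0.003
time: 14.05
position: [0.5457, 0.3327, 0.2479]
tool_rot: [2.517, 1.88, 0.003]
ft_force: [0.3, 0.9, 0.0]
grip_width: 0.005
t 14.05 tcp case 0.0002 0.2178 0.2479 F y,z 0.94 0.01
scene n 4582
(0.13, 0.15) 262 0.1177 0.1232
(0.17, 0.19) 201 0.1362 0.1415
(0.21, 0.23) 225 0.1543 0.1599
(0.24, 0.26) 257 0.1696 0.1738
```

View pics/s_last.png

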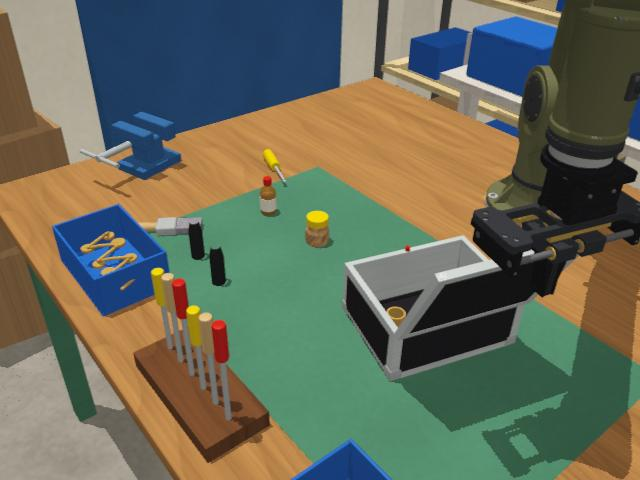

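```bash
python3 -m jog '[[[0,-0.12,0,0.06,0],[0,-0.12,0,0.06,0],[0,-0.12,0,0,0],[0,-0.12,0,0,0],[0,-0.12,0,0,0],[0,-0.12,0,0,0],[0,-0.12,0,-0.03,0],[0,-0.12,0,-0.03,0],[0,-0.12,0,-0.03,0],[0,-0.12,0,-0.03,0]]]'
python3 lid.py
```

```text
time: 15.35
position: [0.5315, 0.2867, 0.247]
tool_rot: [-2.516, -1.881, -0.002]
ft_force: [-0.0, 1.2, 0.9]
grip_width: 0.007
t 15.35 tcp case -0.0003 0.1696 0.247 F y,z 1.13 0.94
scene n 7869
(0.13, 0.15) 361 0.114 0.1194
(0.17, 0.19) 422 0.1284 0.1336
(0.21, 0.23) 464 0.143 0.1484
(0.24, 0.26) 479 0.1538 0.1595
```

```bash
python3 -m jog '[[[0,-0.12,0,-0.04,0],[0,-0.12,0,-0.04,0],[0,-0.12,0,-0.04,0],[0,-0.12,0,-0.04,0],[0,-0.12,0,-0.04,0],[0,-0.12,0,-0.03,0],[0,-0.12,0,-0.03,0],[0,-0.12,0,-0.02,0],[0,-0.12,0,-0.02,0],[0,-0.12,0,-0.01,0]]]'
python3 lid.py
```

```text
time: 16.65
position: [0.5178, 0.2401, 0.2591]
tool_rot: [2.517, 1.88, 0.0]
ft_force: [-0.1, 1.0, 0.6]
grip_width: 0.006
t 16.65 tcp case -0.0001 0.1212 0.2591 F y,z 0.93 0.63
scene n 11581
(0.13, 0.15) 550 0.1014 0.1063
(0.17, 0.19) 598 0.1041 0.108
(0.21, 0.23) 653 0.1068 0.1099
(0.24, 0.26) 697 0.1088 0.112
```

```bash
python3 -m jog '[[[0,-0.1,0,0,0],[0,-0.1,0,0,0],[0,-0.1,0,0,0],[0,-0.1,0,0,0],[0,-0.1,0,0,0],[0,-0.1,0,0,0],[0,-0.1,0,0,0],[0,0.2,0,0,0],[0,0.5,0,0,0],[0,0.5,0,0,0]]]'
python3 lid.py
```

```text
time: 17.95
position: [0.5237, 0.262, 0.2589]
tool_rot: [-2.515, -1.882, -0.001]
ft_force: [-0.5, 0.5, -0.1]
grip_width: 0.003
t 17.95 tcp case -0.0008 0.1438 0.2589 F y,z 0.3 -0.09
scene n 11424
(0.13, 0.15) 687 0.0934 0.0979
(0.17, 0.19) 709 0.0879 0.0921
(0.21, 0.23) 605 0.0824 0.0878
(0.24, 0.26) 498 0.0785 0.0827
```

The lid is past upright at about 1.43 rad and the tool is clear. I rise and let it swing down.

```bash
python3 -m jog '[[[0,0,0,0,0],[0,0,0,0,0],[0,0,0,0,0],[0,0,0,0,0],[0,0,0,0,0],[0,0,0,0,0],[0,0,0,0,0],[0,0,0,0,0],[0,0,0,0,0],[0,0,0,0,0]]]'
python3 -m jog '[[[0,0,0,0,0],[0,0,0,0,0],[0,0,0,0,0],[0,0,0,0,0],[0,0,0,-0.5,0],[0,0,0,-0.6,0],[0,0,0,0,0],[0,0,0,0,0]]]'
cat > shut.py <<'E'
from h import *
C=np.array([.4834,.1239,0]);cx=np.array([.958,-.285,0]);cy=np.array([.285,.958,0])
s=get_state();p=s["position"]-C
print("t",round(s["time"],2),"tcp case",(p@cx).round(4),(p@cy).round(4),p[2].round(4),"F",s["ft_force"].round(2))
im,d,K,T=grab("top");cv2.imwrite("pics/t_last.png",im[...,::-1]);P=pts(d,K,T)-C
x,y,z=P@cx,P@cy,P[...,2]
k=(abs(x)<.105)&(y>-.08)&(y<.08)&(z>.09)&(z<.2)
f=np.polyfit(y[k],z[k],1);print("lid slope",k.sum(),-f[0].round(4),"z at y=-.085",np.polyval(f,-.085).round(4),"at .085",np.polyval(f,.085).round(4))
E
python3 shut.py
```

```text
time: 19.25
position: [0.5235, 0.2596, 0.259]
tool_rot: [2.517, 1.881, 0.0]
ft_force: [-0.2, -0.3, -0.4]
grip_width: 0.001
time: 20.25
position: [0.5232, 0.2595, 0.3021]
tool_rot: [-2.517, -1.881, 0.001]
ft_force: [0.8, 0.2, -0.6]
grip_width: 0.007
t 20.25 tcp case -0.0005 0.1413 0.3021 F [ 0.82  0.25 -0.6 ]
lid slope 9157 0.0418 z at y=-.085 0.1193 at .085 0.1122
```

The lid rests at about 0.042 rad on the stud. I go over its front edge, above the stud.

```bash
python3 -m jog '[[[0,-0.4,0,0,0],[0,-0.8,0,0,0],[0,-1,0,0,0],[0,-1,0,0,0],[0,-1,0,0,0],[0,-0.8,0,0,0],[0,-0.5,0,0,0],[0,0,0,0.8,0],[0,0,0,1,0],[0,0,0,1,0]]]'
python3 -m jog '[[[0,0,0,0.8,0],[0,0,0,0.4,0],[0,0,0,0.2,0],[0,0,0,0,0],[0,0,0,0,0]]]'
python3 shut.py; for i in 1 2 3; do python3 -c "from h import *;eyes.get_image('top');print(get_state()['ft_force'])"; done
```

```text
time: 21.55
position: [0.4609, 0.0487, 0.1897]
tool_rot: [-2.516, -1.881, -0.001]
ft_force: [0.1, -0.3, -0.4]
grip_width: 0.007
time: 22.18
position: [0.462, 0.0489, 0.136]
tool_rot: [2.516, 1.88, 0.003]
ft_force: [-0.0, -0.3, 0.4]
grip_width: 0.006
t 22.18 tcp case 0.0009 -0.0779 0.136 F [-0.04 -0.27  0.42]
lid slope 1489 0.0423 z at y=-.085 0.1195 at .085 0.1123
[-0.97095502  0.71929491  0.15242057]
[0.43214811 0.0737904  0.15208389]
[ 0.44154079 -0.09984573 -0.39206652]
```

```bash
python3 -m jog '[[[0,-0.1,0,0.1,0],[0,0,0,0.1,0],[0,0,0,0.08,0],[0,0,0,0.05,0],[0,0,0,0.02,0],[0,0,0,0.01,0],[0,0,0,0.01,0],[0,0,0,0.01,0],[0,0,0,0.01,0],[0,0,0,0,0]]]'
```

```text
time: 23.62
position: [0.4601, 0.0448, 0.1194]
tool_rot: [-2.516, -1.881, -0.0]
ft_force: [0.6, 0.2, 0.5]
grip_width: 0.005
```

```bash
for i in 1 2; do python3 -m jog '[[[0,0,0,0.01,0],[0,0,0,0.01,0],[0,0,0,0.01,0],[0,0,0,0.01,0],[0,0,0,0.01,0],[0,0,0,0,0]]]' | grep -v rot; done
```

```text
time: 24.38
position: [0.4601, 0.0448, 0.1176]
ft_force: [-0.9, -1.1, 4.3]
grip_width: 0.004
time: 25.12
position: [0.4601, 0.0446, 0.1155]
ft_force: [-1.3, -0.7, 4.3]
grip_width: 0.004
```

```bash
python3 -m jog '[[[0,0,0,0.01,0],[0,0,0,0.01,0],[0,0,0,0.01,0],[0,0,0,0.01,0],[0,0,0,0.01,0],[0,0,0,0.01,0],[0,0,0,0.01,0],[0,0,0,0.01,0],[0,0,0,0,0]]]' | grep -v rot;python3 -m jog '[[[0,0,0,0.01,0],[0,0,0,0.01,0],[0,0,0,0,0]]]' | grep -v rot
```

```text
time: 26.25
position: [0.46, 0.0444, 0.1121]
ft_force: [-1.9, -2.5, 4.6]
grip_width: 0.003
time: 26.62
position: [0.46, 0.0443, 0.1113]
ft_force: [-1.1, -1.9, 4.1]
grip_width: 0.005
```

```bash
for i in 1 2 3; do python3 -m jog '[[[0,0,0,0.005,0],[0,0,0,0.005,0],[0,0,0,0,0]]]' | grep -E 'pos|ft'; done
```

```text
position: [0.4601, 0.0446, 0.111]
ft_force: [-1.5, -2.4, 3.7]
position: [0.4602, 0.0447, 0.1109]
ft_force: [-3.4, -3.8, 7.6]
position: [0.4602, 0.0447, 0.1109]
ft_force: [-4.3, -3.7, 9.9]
```

```bash
for i in 1 2 3; do python3 -m jog '[[[0,0,0,0,0],[0,0,0,0,0],[0,0,0,0,0],[0,0,0,0,0]]]' | grep -E 'time|pos|ft'; done; python3 shut.py
```

```text
time: 28.25
position: [0.4602, 0.0447, 0.1109]
ft_force: [-3.4, -4.1, 10.1]
time: 28.75
position: [0.4602, 0.0447, 0.1109]
ft_force: [-4.5, -3.1, 10.3]
time: 29.25
position: [0.4602, 0.0447, 0.1109]
ft_force: [-3.6, -4.0, 10.0]
t 29.25 tcp case 0.0004 -0.0825 0.1109 F [-3.59 -3.96  9.96]
lid slope 2260 -0.0033 z at y=-.085 0.1116 at .085 0.1121
```

The lid was held shut at about 10 N for 1.5 s, and the measured slope is about 0. I lift off and check.

```bash
python3 -m jog '[[[0,0,0,-0.02,0],[0,0,0,-0.05,0],[0,0,0,-0.2,0],[0,0,0,-0.8,0],[0,0,0,-1,0],[0,0,0,-0.8,0],[0,0,0,0,0],[0,0,0,0,0],[0,0,0,0,0],[0,0,0,0,0]]]'; python3 shut.py
```

```text
time: 30.55
position: [0.4596, 0.0447, 0.2241]
tool_rot: [-2.516, -1.88, 0.002]
ft_force: [0.6, 0.1, 0.4]
grip_width: 0.002
t 30.55 tcp case -0.0003 -0.0826 0.2241 F [0.59 0.09 0.41]
lid slope 396 -0.0011 z at y=-.085 0.112 at .085 0.1122
```

View pics/t_last.png

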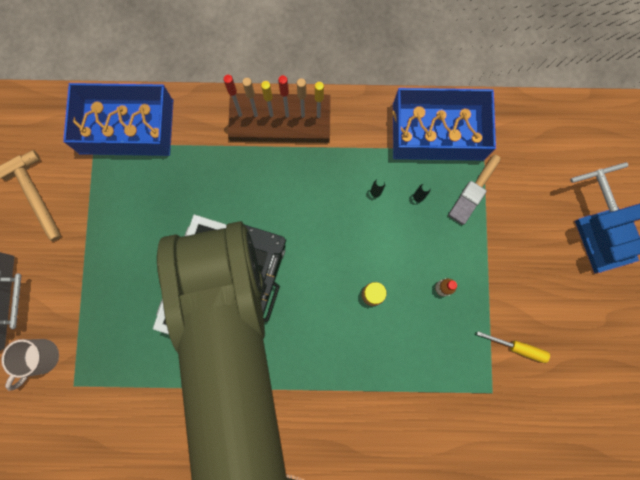

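The top view shows the case shut under the raised arm, with the oil (446,287) and corks (375,293) where they started. The lid slope is about 0 and the front top is level with the hinge side. I hand the job in.

```bash
python3 -c "from bench import job;print(job.close_job())"
```

```text
the job is handed in; nothing more can be done
None
```

The job is done and handed in at about 30.6 s of robot time; no verdict was reported.

- **Mouthpiece:** I picked the one nearest the base and stood it in the empty collar. After release, its fitted axis was about 2 mm from the collar's, upright, with its top at about 87 mm. I could not check it again once the lid was shut.
- **Lid swing:** I pushed the lid to just past upright at about 40 mm/s, with about 1 N read at each stop. I then backed off at about 1.43 rad, and it swung down untouched to rest at about 0.042 rad.
- **Pressing:** The stud yielded at about 4 to 5 N. I held the lid shut for about 1.5 s at 10 N vertical, about 11.4 N with the sideways force included. The readings I took never passed about 12 N.
- **Last checks:** With the arm clear, the measured lid slope was about -0.001 rad, and its front was level with the hinge side at 112 mm. That is 2 mm over the stated 110 mm, within the calibration error. The oil bottle and cork jar had not moved. The brass ring was still in place at my last look inside, before the lid closed.

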